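# Change the vacuum pod on the stone bench

### The arm

A 6-joint arm with a two-finger parallel gripper is mounted at the origin on the work surface. World frame = base frame: x ahead of the robot, y to its left, z up, the work surface at z = 0. Lengths are in m, angles in rad, forces in N, time in s.
With the tool pointing down it reaches from about 0.375 to 0.975 m from the base axis. Payload 3.8 kg.
Tool frame: the origin (TCP) lies midway between the tips of the shut fingers; the grasp point (between the pads) lies 19 mm behind it; z points along the fingers, y is the line along which they close (so a half turn about z gives the same grasp; the last joint's range is limited). The gripper opens to 85 mm and grips with 20 to 120 N. Pads are 22 mm wide; open, the fingers measure 114 mm over their backs; the gripper's body (76 mm by 85 mm) begins 54 mm behind the grasp point. The pads swing forward as they close: fully open they stand 13 mm farther back than shut.
Start: joints at [1.203, 0.264, 1.604, -0, 1.274, -0.037], TCP at [0.219, 0.638, 0.231] pointing down, gripper open.
Joint ranges: [-2.63, 2.63], [-0.94, 2.18], [0.31, 2.57], [-1.31, 4.45], [0, 2.66], [-2.55, 2.55]. Speed limits (rad/s): [2.57, 2.57, 3.14, 3.14, 3.14, 3.14].

### API

Orientations are given as a rotation vector (axis times angle).
In Python, from workcell import bot gives the robot as it stands.
- The arm moves only by the tool servo_tool, never from a script. Its argument "series" is a list of rows, each a list of 7 numbers: the shift along the world's x, y, z in units of 0.15 m (1.0 is 0.15 m), then the turn, a rotation vector about the world's x, y, z in units of 180 degrees (1.0 is 180 degrees), then the closure, from 0 (fully open) to 1 (shut). A call has 1 to 20 rows; each row is the pose to reach, as a shift and turn from the pose commanded when the call began, turning the shorter way round; what a row does not reach only later rows make up. A row lasts 1/10 s, in which the tool goes at most 50 mm and 8.59 degrees, less where a joint would pass 70% of its speed; a pose out of reach is approached as far as the arm can. A call with a number of a shift or a turn outside -1 to 1 is refused whole. A call with a gripper value outside its range is refused whole. The fingers move at their own pace and stop on an object; "newtons" is the grip in N (left out, the last holds). Time passes only in rows, so rows that repeat a pose let the fingers close. It gives the time, the measured TCP pose, the force, the opening and the grip force at its end, in the units of the state.
- bot.read_state(): the state, without advancing time (a new reading comes with each control period).
- bot.read_camera(name): name is "side" or "top" or "wrist"; returns the picture (384x512x3 uint8, red, green, blue); there is no depth.
- bot.camera_info(name): a dict with "vertical_fov" (degrees; the focal length in pixels is half the picture's height over the tangent of half this angle, whatever the lens; pixels are square), "cx", "cy" (the principal point, pixels), "R" (3x3) and "t" (3): a world point X has camera coordinates R X + t. Camera axes: x right, y down, z forward; pixel columns grow to the right and rows downward; lengths in m; the calibration is good to about 2 mm. A picture is of the moment at which its call begins: read the wrist's pose just before it. camera_info takes no time and is no camera call; for the wrist camera it gives the pose at the moment of the call.
- bot.finish_job(): hands the job in; it is judged then, once.
Trained networks look in the newest picture that a camera, given by its name, has taken for a name from the list of things; names that differ only in an ending like _2 or _b are one class to them, and where a whole thing is asked for, a point or a joint stands for the part that bears it (a point fixed in the world has none). Each returns a list of dicts, best first, with "score" (0 to 1); they miss things now and then, are a little off and sometimes report something else, mostly with a low value. They report only what shows in the picture. A call takes as long as a camera call.
- bot.recognise(target, camera): "box" ([left, top, right, bottom] as shares, 0 to 1, of the picture: columns of its width, rows of its height, round what is visible of it).
- bot.trace(target, camera): "mask" (384x512 bool, what is visible of it) and "box" ([left, top, right, bottom] as shares, 0 to 1, of the picture: columns of its width, rows of its height, round what is visible of it).
- bot.mark_of(target, camera): "at" ([row, column] as shares, 0 to 1, of the picture: columns of its width, rows of its height: a listed point, or the origin of a listed thing).
The state is a dict: "time": time; "q": joint angles; "joint_vel": joint speeds; "joint_torque": joint torques, N m; "tool_pos": TCP position; "tcp_rot": TCP orientation; "wrist_force": force on the tool from outside, world axes, zero at the start; "torque": the same for the moment, N m; "width": opening from 0.0 (shut) to 1.0 (fully open); "grip_force": force on a finger pad.
Only numpy, scipy, OpenCV 4.12 (cv2) and the standard library are available. Lean on these libraries where they do the work, as an engineer would, in place of code of your own. Each camera call takes 0.05 s, during which the arm holds its last target. There are 200 camera calls.

### The job

Change the vacuum pod in the bench nest. The new pod stands in the aluminium caddy behind a tall round can and a tall flat tin: first clear the can and the tin to stand together on the plywood side board, move the worn pod from the nest into the grey scrap tray so that it stands upright near the middle, and seat the new pod upright in the nest. Only after that put the can and the tin back upright in the caddy, each centred on the rubber mat of its own shape with the tin square to its mat; never tip them over, and do not shift the small wax tin in the corner of the caddy.

Things in the scene. Friction and masses are not known exactly. Their poses are not given: they have to be found in the camera images.
- can: Tall round aluminium can with paper label and white cap, standing upright, about 0.4 kg. Body 58 mm diameter up to 136 mm height, then a short shoulder, cap 40 mm diameter from 140 to 152 mm. Origin: centre of the underside; z up. At the start it stands on seat_can.
- tin: Tall flat rectangular steel tin with paper label, standing upright, about 0.55 kg: 50 mm along its x (the way to grip it), 80 mm along its y, 150 mm high, plus a black screw cap 26 mm diameter and 10 mm high on top, 22 mm to +y. Origin: centre of the underside; z up. At the start it stands on seat_tin.
- new_pod: New vacuum pod, about 0.22 kg: aluminium round flange 56 mm diameter and 12 mm thick below, above it a plain upright cylinder 38 mm diameter (the part to grip) up to 50 mm height, white rim on top. Origin: centre of the underside; z up. At the start it stands on the 4 mm thick floor of the caddy, just behind (seen from the robot) the gap between can and tin, which block a gripper from above until cleared.
- worn_pod: Worn vacuum pod, about 0.22 kg: same shape as the new one (flange 56 mm diameter, 12 mm thick; cylinder 38 mm diameter to grip), but only 44 mm high and with a dark rubber rim. Origin: centre of the underside; z up. At the start it sits in the nest.
- seat_can: Round black rubber mat, 72 mm diameter, 3 mm thick, fixed on the caddy floor: place of the can. Origin: centre of its underside, 4 mm above the bench; its top is 3 mm above the origin.
- seat_tin: Rectangular black rubber mat, 58 mm (x) by 96 mm (y), 3 mm thick, fixed on the caddy floor beside the round one (left or right of it, centres 114 mm apart): place of the tin, whose x axis lies along the mat's x axis. Origin: centre of its underside, 4 mm above the bench; its top is 3 mm above the origin.
- side_board: Plywood board fixed on the bench to one side, 250 mm (x) by 140 mm (y), 6 mm thick, empty at the start: the side area with room for both can and tin one behind the other along its x. Origin: centre of its underside; its top is 6 mm above the origin.
- nest: Round dark steel nest on a black plate, fixed on the bench on the other side: outer diameter 90 mm, inner diameter 74 mm, floor 6 mm and rim 14 mm above the bench. A pod is dropped in flange down, standing on the floor. Origin: centre of the underside, z up.
- scrap_tray: Shallow grey plastic tray fixed on the bench between the robot and the caddy, 100 by 100 mm outside, walls 4 mm thick and 20 mm high, floor 4 mm thick, empty at the start. Origin: centre of the underside; x and y along its sides.
- wax_tin: Bystander: low round steel wax tin, 40 mm diameter, 30 mm high, about 0.15 kg, standing loose in a back corner of the caddy beside the new pod (centres about 95 mm apart). Origin: centre of the underside. Leave it where it is.

How it is judged:
By the outcome, as a careful person would: the job done as asked, in the order asked, and still so for the second after the job is handed in, with the robot touching nothing.
It also fails if it takes over 134 s, if anything falls off the work surface, if the arm or the gripper's body presses on something with over 40 N, if the wrist force passes 120 N, or if a joint passes its speed limit or range.

## Working session

There is one attempt and no reset: what is moved stays moved. The work goes in short steps, Python scripts to look and compute and a tool call to move; the robot and the scene stay as the last step left them, time stands still between calls to the robot, and variables do not carry over. Pictures are saved under pics/ and viewed, at most 14 in all, crops included, and the job is handed in when it is done.

Besides the shell and the picture viewer there is one more tool, called after ">>>" by a JSON object that holds its "method" and its "body", one argument or row to a line. servo_tool: Moves the arm, as the interface text tells. Shifts and turns lie within -1 to 1; 1 stands for 0.15 m of shift or 180 degrees of turn. Its arguments: {"type":"object","properties":{"series":{"type":"array","items":{"type":"array","items":{"type":"number"}}},"newtons":{"type":"number"}},"required":["series"]}

```bash
mkdir -p pics; cat > h.py <<'E'
import numpy as np, cv2
from workcell import bot
from scipy.spatial.transform import Rotation as Rn
def f(i): return 192/np.tan(np.radians(i['vertical_fov'])/2)
def ray(i,row,col):
    R=np.array(i['R']);t=np.array(i['t']);F=f(i)
    return -R.T@t, R.T@np.array([(col-i['cx'])/F,(row-i['cy'])/F,1])
def at_z(i,row,col,z):
    c,d=ray(i,row,col); return c+d*(z-c[2])/d[2]
def proj(i,X):
    p=np.array(i['R'])@np.array(X)+np.array(i['t']); return (i['cy']+f(i)*p[1]/p[2], i['cx']+f(i)*p[0]/p[2])
def snap(cam,name):
    im=bot.read_camera(cam); cv2.imwrite('pics/'+name+'.png',im[:,:,::-1]); return im
E
ls; python3 - <<'E'
from h import *
for c in ('top','side'):
    snap(c,c+'0'); i=bot.camera_info(c)
    print(c,i['vertical_fov'],i['cx'],i['cy'],np.round(-np.array(i['R']).T@np.array(i['t']),3),np.round(i['R'],2).tolist())
    for n,z in dict(can=0.007,tin=.007,new_pod=.004,worn_pod=.006,seat_can=.004,seat_tin=.004,side_board=0,nest=0,scrap_tray=0,wax_tin=.004).items():
        r=bot.mark_of(n,c)
        for m in r[:2]:
            a=m['at']; row,col=a[0]*384,a[1]*512
            print(n,round(m['score'],2),round(row),round(col),np.round(at_z(i,row,col,z),3))
s=bot.read_state();print(s['time'],s['tool_pos'],s['tcp_rot'])
E
```

```text
h.py
pics
top 56.36295619409129 251.19441354094866 193.97884376035117 [0.45  0.016 0.976] [[0.02, -1.0, 0.01], [-0.99, -0.02, -0.13], [0.13, -0.01, -0.99]]
can 0.79 192 261 [ 0.579 -0.017  0.007]
can 0.5 248 253 [0.426 0.002 0.007]
tin 0.66 187 219 [0.589 0.097 0.007]
new_pod 0.86 164 240 [0.656 0.044 0.004]
worn_pod 0.92 219 358 [ 0.51  -0.282  0.006]
worn_pod 0.47 187 219 [0.59  0.099 0.006]
seat_can 0.6 189 263 [ 0.586 -0.021  0.004]
seat_tin 0.44 191 218 [0.578 0.102 0.004]
side_board 0.55 214 140 [0.511 0.311 0.   ]
nest 0.75 218 355 [ 0.514 -0.274  0.   ]
nest 0.48 192 262 [ 0.578 -0.019  0.   ]
scrap_tray 0.87 249 252 [0.422 0.006 0.   ]
wax_tin 0.7 159 208 [0.668 0.131 0.004]
side 53.256323211274484 255.40825946213528 186.4718205131015 [0.231 0.31  0.672] [[-0.69, -0.72, -0.02], [-0.59, 0.58, -0.57], [0.42, -0.38, -0.82]]
can 0.69 181 257 [ 0.579 -0.011  0.007]
tin 0.39 134 360 [ 0.507 -0.275  0.007]
new_pod 0.17 134 359 [ 0.512 -0.276  0.004]
worn_pod 0.57 133 358 [ 0.512 -0.276  0.006]
seat_can 0.71 179 254 [ 0.589 -0.013  0.004]
seat_can 0.33 212 214 [0.587 0.101 0.004]
side_board 0.66 316 152 [0.503 0.315 0.   ]
nest 0.84 135 362 [ 0.506 -0.284 -0.   ]
nest 0.64 135 362 [ 0.506 -0.284  0.   ]
scrap_tray 0.58 241 306 [0.414 0.016 0.   ]
wax_tin 0.57 196 175 [0.674 0.136 0.004]
1.1 [0.21924903 0.63838684 0.23130976] [-5.17300713e-01 -3.09870695e+00 -2.85247159e-05]
```

View pictures.

View pics/top0.png

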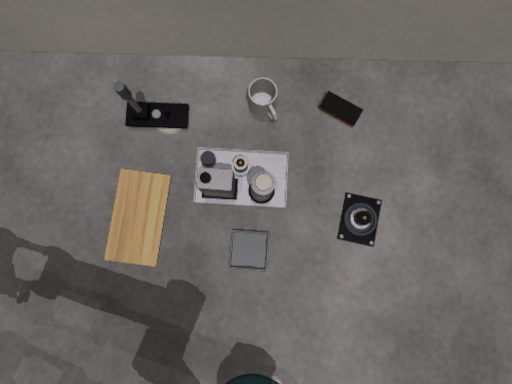

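View pics/side0.png

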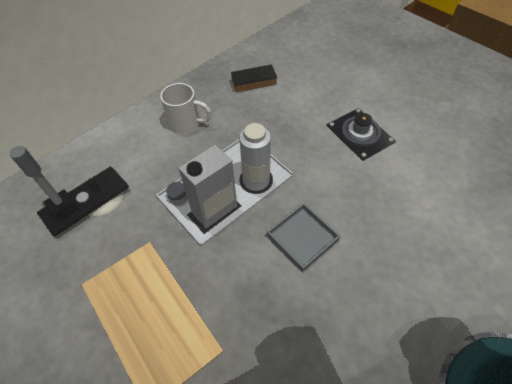

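```bash
cat >> h.py <<'E'
from scipy.optimize import minimize
def cyl(r,z0,z1,n=32):
    a=np.linspace(0,2*np.pi,n,endpoint=False); return np.array([[r*np.cos(k),r*np.sin(k),z] for z in(z0,z1) for k in a])
def box(a,b,z0,z1,y0=0): return np.array([[x,y+y0,z] for x in(-a/2,a/2) for y in(-b/2,b/2) for z in(z0,z1)])
M=dict(can=[np.vstack([cyl(.029,0,.136),cyl(.02,.14,.152)])],tin=[box(.05,.08,0,.15),cyl(.013,.15,.16)+[0,.022,0]],
 new_pod=[cyl(.028,0,.012),cyl(.019,.012,.05)],worn_pod=[cyl(.028,0,.012),cyl(.019,.012,.044)],
 seat_can=[cyl(.036,0,.003)],seat_tin=[box(.058,.096,0,.003)],side_board=[box(.25,.14,0,.006)],nest=[cyl(.045,.003,.014)],
 scrap_tray=[box(.1,.1,0,.02)],wax_tin=[cyl(.02,0,.03)])
Z=dict(can=.007,tin=.007,new_pod=.004,worn_pod=.006,seat_can=.004,seat_tin=.004,side_board=0,nest=0,scrap_tray=0,wax_tin=.004)
def render(i,name,x,y,yaw,z,S=4):
    im=np.zeros((384*S,512*S),np.uint8); Ry=Rn.from_euler('z',yaw).as_matrix()
    for part in M[name]:
        P=(Ry@part.T).T+[x,y,z]; P=P@np.array(i['R']).T+np.array(i['t'])
        uv=np.c_[i['cx']+f(i)*P[:,0]/P[:,2],i['cy']+f(i)*P[:,1]/P[:,2]]
        h=cv2.convexHull(((uv+.5)*S).astype(np.float32)).astype(np.int32); cv2.fillConvexPoly(im,h,1)
    return im>0
def fit(name,views,x0,y0,yaw0=0,z=None):
    """views: list of (info,mask)"""
    z=Z[name] if z is None else z; S=4
    big=[(i,cv2.resize(m.astype(np.uint8),None,fx=S,fy=S,interpolation=cv2.INTER_NEAREST)>0) for i,m in views]
    def c(p):
        s=0
        for i,m in big:
            r=render(i,name,x0+p[0]/100,y0+p[1]/100,yaw0+p[2]/10,z); s+=1-(r&m).sum()/max(1,(r|m).sum())
        return s/len(big)
    best=min((minimize(c,[0,0,w],method='Nelder-Mead',options=dict(initial_simplex=np.array([[0,0,w],[1,0,w],[0,1,w],[0,0,w+1]]),xatol=.01,fatol=1e-4,maxiter=90)) for w in (0,)),key=lambda r:r.fun)
    p=best.x; return x0+p[0]/100,y0+p[1]/100,yaw0+p[2]/10,1-best.fun
def see(name,cams,x0,y0,yaw0=0,z=None):
    V=[];o=[]
    for c in cams:
        i=bot.camera_info(c); r=bot.trace(name,c)
        # choose mask nearest expected position
        if not r: continue
        e=proj(i,[x0,y0,(Z[name] if z is None else z)+.02])
        def k(m):
            ys,xs=np.nonzero(m['mask']); return np.hypot(ys.mean()-e[0],xs.mean()-e[1])-20*m['score'] if len(ys) else 1e9
        m=min(r,key=k); V.append((i,m['mask'])); o.append(fit(name,[V[-1]],x0,y0,yaw0,z))
    if len(V)>1: o.append(fit(name,V,x0,y0,yaw0,z))
    print(name,*[np.round(a,4).tolist() for a in o]); return o[-1] if o else None
E
python3 - <<'E'
from h import *
y=-.03
see('can',['top','side'],.579,-.014)
see('tin',['top','side'],.585,.098,y)
see('side_board',['top','side'],.507,.313,-.12)
see('scrap_tray',['top','side'],.418,.011,y)
see('nest',['top','side'],.510,-.277)
see('worn_pod',['top','side'],.510,-.277)
see('wax_tin',['top'],.670,.133)
see('seat_tin',['top'],.58,.10,y)
im=cv2.imread('pics/top0.png')
cv2.imwrite('pics/t1.png',cv2.resize(im[130:285,95:305],(800,590),interpolation=cv2.INTER_CUBIC))
i=bot.camera_info('top')
# caddy outer edges (approx corners at z~.015)
for rc in((149,197),(152,288),(206,286),(203,194)): print(np.round(at_z(i,*rc,.015),3))
print(bot.read_state()['time'])
E
```

```text
can [0.5835, -0.0161, -0.0439, 0.9441] [0.5838, -0.0138, 0.0393, 0.9669] [0.5841, -0.0149, 0.0906, 0.9414]
tin [0.5883, 0.0961, -0.0141, 0.8937] [0.5897, 0.0981, -0.0391, 0.9417] [0.589, 0.0973, -0.062, 0.9122]
side_board [0.5065, 0.3155, -0.1101, 0.9811] [0.5054, 0.3185, -0.1098, 0.9854] [0.5061, 0.317, -0.1011, 0.9744]
scrap_tray [0.4228, 0.0136, -0.0545, 0.9724] [0.4228, 0.0164, -0.054, 0.9747] [0.423, 0.015, -0.0585, 0.9618]
nest [0.4846, -0.2751, 0.0254, 0.3543] [0.48, -0.2697, 0.2322, 0.4369] [0.4827, -0.2739, 0.2436, 0.3921]
worn_pod [0.5133, -0.2837, 0.043, 0.9451] [0.5136, -0.2826, 0.1167, 0.8984] [0.5133, -0.2835, 0.0659, 0.9158]
wax_tin [0.6648, 0.1302, 0.0556, 0.9064]
seat_tin [0.5836, 0.096, 0.034, 0.1298]
[0.692 0.162 0.015]
[ 0.689 -0.088  0.015]
[ 0.54  -0.084  0.015]
[0.543 0.164 0.015]
1.8
```

View pics/t1.png

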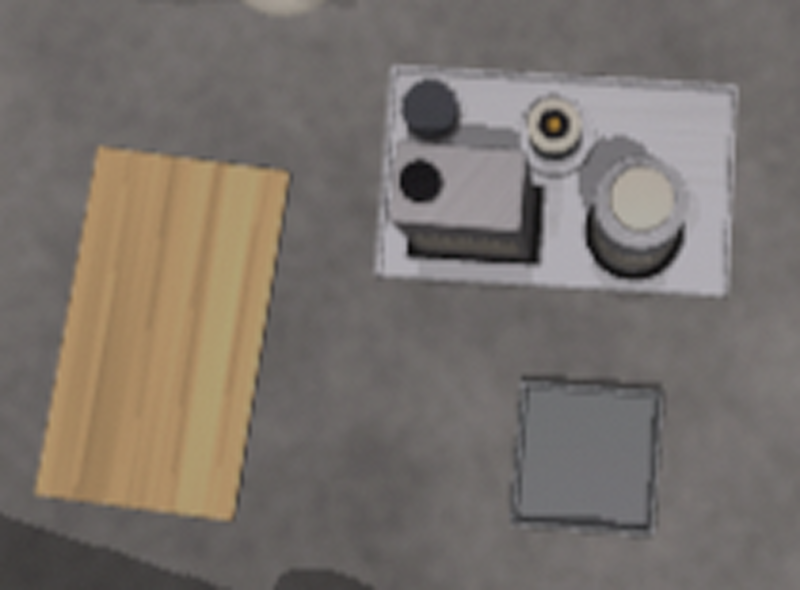

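>>> {"method": "servo_tool", "body": {
  "series": [
    [0.3,-0.45,0.06,0,0,-0.05,0],
    [0.617,-0.902,0.12,0,0,-0.1,0],
    [0.617,-0.902,0.12,0,0,-0.1,0],
    [0.617,-0.902,0.12,0,0,-0.1,0]
  ],
  "newtons": 70
}}

```text
time: 2.2
tool_pos: [0.314, 0.5, 0.2502]
tcp_rot: [1.0, 2.977, -0.0]
wrist_force: [0.2, 0.3, 0.0]
width: 1.003
grip_force: 0.0
```

>>> {"method": "servo_tool", "body": {
  "series": [
    [0.3,-0.45,0.06,0,0,-0.05,0],
    [0.617,-0.902,0.12,0,0,-0.1,0],
    [0.617,-0.902,0.12,0,0,-0.1,0],
    [0.617,-0.902,0.12,0,0,-0.1,0]
  ]
}}

```text
time: 2.6
tool_pos: [0.4066, 0.3651, 0.2683]
tcp_rot: [1.453, 2.783, 0.001]
wrist_force: [-0.7, -0.2, 0.2]
width: 1.0
grip_force: 0.0
```

>>> {"method": "servo_tool", "body": {
  "series": [
    [0.3,-0.45,0.06,0,0,-0.05,0],
    [0.617,-0.902,0.12,0,0,-0.1,0],
    [0.617,-0.902,0.12,0,0,-0.1,0],
    [0.617,-0.902,0.12,0,0,-0.1,0]
  ]
}}

```text
time: 3.0
tool_pos: [0.4992, 0.23, 0.2861]
tcp_rot: [1.87, 2.522, 0.001]
wrist_force: [-0.6, 0.2, 0.1]
width: 1.001
grip_force: 0.0
```

>>> {"method": "servo_tool", "body": {
  "series": [
    [0.3,-0.45,0.06,0,0,-0.05,0],
    [0.617,-0.902,0.12,0,0,-0.1,0],
    [0.617,-0.902,0.12,0,0,-0.1,0],
    [0.617,-0.902,0.12,0,0,-0.1,0]
  ]
}}

```text
time: 3.4
tool_pos: [0.5918, 0.0947, 0.3036]
tcp_rot: [2.241, 2.199, 0.001]
wrist_force: [-0.9, -0.2, -0.4]
width: 0.999
grip_force: 0.0
```

```bash
python3 - <<'E'
from h import *
i=bot.camera_info('wrist'); print(np.round(-np.array(i['R']).T@np.array(i['t']),3),np.round(i['R'],2).tolist(),i['vertical_fov'])
snap('wrist','w1')
see('tin',['wrist'],.589,.097,-.03)
see('can',['wrist'],.584,-.015)
see('new_pod',['wrist'],.656,.045)
see('wax_tin',['wrist'],.665,.13)
s=bot.read_state();print(s['time'],s['tool_pos'])
E
```

```text
[0.594 0.174 0.447] [[1.0, -0.02, 0.0], [-0.02, -0.95, 0.31], [-0.0, -0.31, -0.95]] 58.24388052134108
tin [0.5897, 0.0983, -0.0577, 0.9548]
can [0.5824, -0.0122, 0.0691, 0.9159]
new_pod [0.6478, 0.0471, 0.0357, 0.9489]
wax_tin [0.6614, 0.1368, 0.0063, 0.9522]
3.65 [0.58864868 0.09879537 0.30279015]
```

View pics/w1.png

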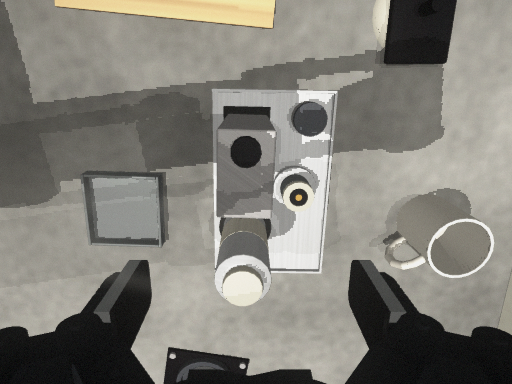

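>>> {"method": "servo_tool", "body": {
  "series": [
    [0,-0.01,-0.33,0,0,-0.005,0],
    [0,-0.01,-0.66,0,0,-0.005,0],
    [0,-0.01,-0.66,0,0,-0.005,0]
  ]
}}

```text
time: 3.95
tool_pos: [0.5821, 0.0968, 0.1955]
tcp_rot: [-2.247, -2.181, 0.02]
wrist_force: [-1.7, 0.9, -1.0]
width: 1.0
grip_force: 0.0
```

>>> {"method": "servo_tool", "body": {
  "series": [
    [0,0,-0.2,0,0,0,0],
    [0,0,-0.4,0,0,0,0],
    [0,0,-0.6,0,0,0,0],
    [0,0,-0.65,0,0,0,0],
    [0,0,-0.65,0,0,0,0]
  ]
}}

```text
time: 4.45
tool_pos: [0.5891, 0.0966, 0.1073]
tcp_rot: [-2.255, -2.186, 0.001]
wrist_force: [0.3, 0.4, 1.4]
width: 1.002
grip_force: 0.0
```

>>> {"method": "servo_tool", "body": {
  "series": [
    [0,0,0,0,0,0,0.5],
    [0,0,0,0,0,0,0.7],
    [0,0,0,0,0,0,1],
    [0,0,0,0,0,0,1],
    [0,0,0,0,0,0,1],
    [0,0,0,0,0,0,1],
    [0,0,0,0,0,0,1],
    [0,0,0,0,0,0,1],
    [0,0,0,0,0,0,1],
    [0,0,0,0,0,0,1]
  ],
  "newtons": 70
}}

```text
time: 5.45
tool_pos: [0.5903, 0.096, 0.1095]
tcp_rot: [2.257, 2.184, 0.003]
wrist_force: [-2.2, 0.2, 6.9]
width: 0.58
grip_force: 72.0
```

>>> {"method": "servo_tool", "body": {
  "series": [
    [0,0,0.07,0,0,0,1],
    [0,0,0.2,0,0,0,1],
    [0,0,0.35,0,0,0,1],
    [0,0,0.4,0,0,0,1]
  ]
}}

```text
time: 5.85
tool_pos: [0.5908, 0.0957, 0.1695]
tcp_rot: [2.256, 2.183, 0.005]
wrist_force: [1.6, 0.5, -4.8]
width: 0.578
grip_force: 73.5
```

>>> {"method": "servo_tool", "body": {
  "series": [
    [-0.05,0.07,0,0,0,-0.002,1],
    [-0.15,0.23,0,0,0,-0.005,1],
    [-0.26,0.4,0,0,0,-0.008,1],
    [-0.37,0.58,0,0,0,-0.01,1],
    [-0.49,0.76,0,0,0,-0.011,1]
  ]
}}

```text
time: 6.35
tool_pos: [0.5136, 0.2106, 0.165]
tcp_rot: [-2.294, -2.144, 0.004]
wrist_force: [0.3, 1.0, -4.8]
width: 0.574
grip_force: 73.2
```

>>> {"method": "servo_tool", "body": {
  "series": [
    [-0.12,0.18,0,0,0,-0.004,1],
    [-0.24,0.38,0,0,0,-0.007,1],
    [-0.36,0.56,0,0,0,-0.009,1],
    [-0.44,0.69,0,0,0,-0.011,1],
    [-0.49,0.76,0,0,0,-0.011,1],
    [-0.49,0.76,0,0,0,-0.011,1],
    [-0.49,0.76,-0.15,0,0,-0.011,1],
    [-0.49,0.76,-0.28,0,0,-0.011,1],
    [-0.49,0.76,-0.36,0,0,-0.011,1],
    [-0.49,0.76,-0.39,0,0,-0.011,1],
    [-0.49,0.76,-0.39,0,0,-0.011,1]
  ]
}}

```text
time: 7.45
tool_pos: [0.4429, 0.323, 0.1087]
tcp_rot: [2.332, 2.105, -0.001]
wrist_force: [0.1, 0.4, -5.5]
width: 0.578
grip_force: 73.4
```

>>> {"method": "servo_tool", "body": {
  "series": [
    [0,0,-0.008,0,0,0,1],
    [0,0,-0.014,0,0,0,1],
    [0,0,-0.014,0,0,0,1]
  ]
}}

```text
time: 7.75
tool_pos: [0.4432, 0.3235, 0.1085]
tcp_rot: [2.331, 2.105, 0.001]
wrist_force: [-4.9, -3.4, 8.5]
width: 0.584
grip_force: 75.0
```

>>> {"method": "servo_tool", "body": {
  "series": [
    [0,0,0,0,0,0,0.35],
    [0,0,0,0,0,0,0.2],
    [0,0,0,0,0,0,0],
    [0,0,0,0,0,0,0],
    [0,0,0.15,0,0,0,0],
    [0,0,0.4,0,0,0,0],
    [0,0,0.7,0,0,0,0],
    [0,0,0.8,0,0,0,0],
    [0,0,0.8,0,0,0,0]
  ]
}}

```text
time: 8.65
tool_pos: [0.4445, 0.3251, 0.2299]
tcp_rot: [2.33, 2.105, 0.011]
wrist_force: [-0.1, 0.3, -0.6]
width: 0.999
grip_force: 0.0
```

>>> {"method": "servo_tool", "body": {
  "series": [
    [0.15,-0.36,0,0,0,0.006,0],
    [0.31,-0.75,0,0,0,0.011,0],
    [0.31,-0.75,0,0,0,0.011,0]
  ]
}}

```text
time: 8.95
tool_pos: [0.4885, 0.2079, 0.2234]
tcp_rot: [-2.295, -2.145, 0.007]
wrist_force: [-1.4, 0.4, 0.4]
width: 1.003
grip_force: 0.0
```

>>> {"method": "servo_tool", "body": {
  "series": [
    [0.15,-0.36,0,0,0,0.006,0],
    [0.31,-0.75,0,0,0,0.011,0],
    [0.31,-0.75,0,0,0,0.011,0]
  ]
}}

```text
time: 9.25
tool_pos: [0.5351, 0.0951, 0.2233]
tcp_rot: [-2.258, -2.182, 0.006]
wrist_force: [1.5, 0.3, -0.6]
width: 1.001
grip_force: 0.0
```

>>> {"method": "servo_tool", "body": {
  "series": [
    [0.15,-0.36,0,0,0,0,0],
    [0.31,-0.75,0,0,0,0,0],
    [0.31,-0.75,0,0,0,0,0],
    [0.31,-0.75,0,0,0,0,0]
  ]
}}

```text
time: 9.65
tool_pos: [0.5815, -0.0168, 0.2231]
tcp_rot: [-2.26, -2.179, 0.005]
wrist_force: [0.0, 1.0, 0.0]
width: 0.998
grip_force: 0.0
```

>>> {"method": "servo_tool", "body": {
  "series": [
    [0.01,0.02,-0.2,0,0,0,0],
    [0.01,0.02,-0.4,0,0,0,0],
    [0.01,0.02,-0.6,0,0,0,0],
    [0.01,0.02,-0.75,0,0,0,0],
    [0.01,0.02,-0.8,0,0,0,0],
    [0.01,0.02,-0.8,0,0,0,0],
    [0.01,0.02,-0.8,0,0,0,0.3],
    [0.01,0.02,-0.8,0,0,0,1],
    [0.01,0.02,-0.8,0,0,0,1],
    [0.01,0.02,-0.8,0,0,0,1],
    [0.01,0.02,-0.8,0,0,0,1],
    [0.01,0.02,-0.8,0,0,0,1],
    [0.01,0.02,-0.8,0,0,0,1],
    [0.01,0.02,-0.8,0,0,0,1],
    [0.01,0.02,-0.8,0,0,0,1]
  ],
  "newtons": 60
}}

```text
time: 11.15
tool_pos: [0.5846, -0.0108, 0.1082]
tcp_rot: [2.256, 2.184, 0.003]
wrist_force: [-2.4, 0.5, 5.8]
width: 0.663
grip_force: 65.1
```

>>> {"method": "servo_tool", "body": {
  "series": [
    [0,0,0.07,0,0,0,1],
    [0,0,0.2,0,0,0,1],
    [0,0,0.35,0,0,0,1],
    [0,0,0.4,0,0,0,1]
  ]
}}

```text
time: 11.55
tool_pos: [0.5849, -0.0109, 0.1688]
tcp_rot: [2.255, 2.183, 0.004]
wrist_force: [1.0, 0.6, -3.7]
width: 0.662
grip_force: 64.9
```

>>> {"method": "servo_tool", "body": {
  "series": [
    [0,0.08,0,0,0,0,1],
    [-0.01,0.22,0,0,0,0,1],
    [-0.02,0.38,0,0,0,0,1],
    [-0.02,0.54,0,0,0,0,1],
    [-0.03,0.71,0,0,0,0,1]
  ]
}}

```text
time: 12.05
tool_pos: [0.5776, 0.0971, 0.1643]
tcp_rot: [-2.256, -2.183, 0.003]
wrist_force: [-0.5, -0.2, -3.3]
width: 0.663
grip_force: 64.8
```

>>> {"method": "servo_tool", "body": {
  "series": [
    [0,0.18,0,0,0,0,1],
    [-0.01,0.36,0,0,0,0,1],
    [-0.02,0.54,0,0,0,0,1],
    [-0.03,0.71,0,0,0,0,1]
  ]
}}

```text
time: 12.45
tool_pos: [0.5728, 0.2039, 0.1641]
tcp_rot: [-2.255, -2.184, 0.004]
wrist_force: [-0.6, 0.3, -3.3]
width: 0.662
grip_force: 64.8
```

>>> {"method": "servo_tool", "body": {
  "series": [
    [0,0.18,0,0,0,0,1],
    [-0.01,0.36,0,0,0,0,1],
    [-0.02,0.54,0,0,0,0,1],
    [-0.03,0.66,0,0,0,0,1],
    [-0.03,0.71,0,0,0,0,1],
    [-0.03,0.71,0,0,0,0,1],
    [-0.03,0.71,-0.15,0,0,0,1],
    [-0.03,0.71,-0.28,0,0,0,1],
    [-0.03,0.71,-0.36,0,0,0,1],
    [-0.03,0.71,-0.4,0,0,0,1],
    [-0.03,0.71,-0.404,0,0,0,1],
    [-0.03,0.71,-0.404,0,0,0,1]
  ]
}}

```text
time: 13.65
tool_pos: [0.5694, 0.3077, 0.1074]
tcp_rot: [-2.258, -2.184, 0.003]
wrist_force: [-5.4, -1.7, 5.2]
width: 0.663
grip_force: 66.0
```

>>> {"method": "servo_tool", "body": {
  "series": [
    [0,0,0,0,0,0,0.27],
    [0,0,0,0,0,0,0.15],
    [0,0,0,0,0,0,0],
    [0,0,0,0,0,0,0],
    [0,0,0.15,0,0,0,0],
    [0,0,0.4,0,0,0,0],
    [0,0,0.7,0,0,0,0],
    [0,0,0.95,0,0,0,0],
    [0,0,0.95,0,0,0,0]
  ]
}}

```text
time: 14.55
tool_pos: [0.5738, 0.3106, 0.2565]
tcp_rot: [2.254, 2.182, 0.02]
wrist_force: [1.2, 0.9, 1.3]
width: 1.004
grip_force: 0.0
```

>>> {"method": "servo_tool", "body": {
  "series": [
    [0.1,-0.3,0,0,0,0,0],
    [0.2,-0.65,0.1,0,0,0,0],
    [0.25,-0.95,0.2,0,0,0,0],
    [0.25,-0.95,0.2,0,0,0,0],
    [0.25,-0.95,0.2,0,0,0,0]
  ]
}}

```text
time: 15.05
tool_pos: [0.608, 0.1649, 0.2783]
tcp_rot: [2.26, 2.182, 0.002]
wrist_force: [0.3, 0.4, -1.0]
width: 0.996
grip_force: 0.0
```

>>> {"method": "servo_tool", "body": {
  "series": [
    [0,-0.25,0,0,0,0,0],
    [0,-0.35,0,0,0,0,0],
    [0,-0.35,0,0,0,0,0],
    [0,-0.35,0,0,0,0,0]
  ]
}}

```text
time: 15.45
tool_pos: [0.6071, 0.115, 0.2774]
tcp_rot: [-2.256, -2.184, -0.0]
wrist_force: [-0.3, -0.7, 0.4]
width: 0.999
grip_force: 0.0
```

```bash
python3 - <<'E'
from h import *
snap('wrist','w2'); bot.read_camera('top'); bot.read_camera('side')
C=['wrist','top','side']
see('seat_can',C,.583,-.013)
see('seat_tin',C,.588,.098,-.03)
see('new_pod',C,.650,.046)
see('wax_tin',C,.663,.134)
see('tin',['top','side'],.442,.324,-.1,.006)
see('can',['top','side'],.570,.308,0,.006)
s=bot.read_state();print(s['time'],s['tool_pos'])
E
```

```text
seat_can [0.5849, -0.0173, 0.0223, 0.9395] [0.5849, -0.0143, 0.0429, 0.9619] [0.5849, -0.0153, 0.0272, 0.9307]
seat_tin [0.5893, 0.0986, -0.0345, 0.9834] [0.5899, 0.0906, -0.0809, 0.2846] [0.5887, 0.0998, -0.0297, 0.9659] [0.5892, 0.0987, -0.0357, 0.7343]
new_pod [0.6509, 0.0422, 0.0776, 0.9416] [0.6492, 0.0414, 0.046, 0.93] [0.6508, 0.0438, 0.0456, 0.9314] [0.6506, 0.0424, 0.0524, 0.9202]
wax_tin [0.6661, 0.131, 0.0377, 0.9269] [0.6667, 0.132, 0.0133, 0.9009] [0.6662, 0.1317, 0.0328, 0.9099]
tin [0.4417, 0.3259, -0.1056, 0.9692]
can [0.5682, 0.3029, 0.1161, 0.9123] [0.5686, 0.3058, 0.1345, 0.9745] [0.5688, 0.3054, 0.1169, 0.9343]
16.4 [0.60744411 0.11365572 0.27810946]
```

View pics/w2.png

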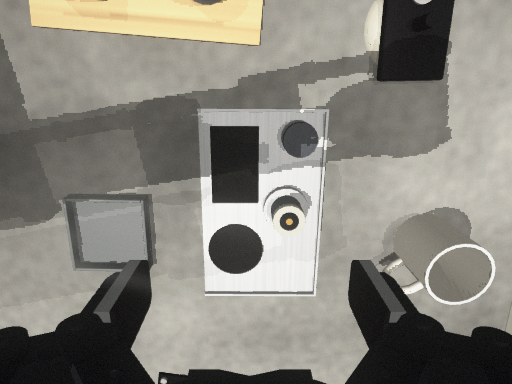

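>>> {"method": "servo_tool", "body": {
  "series": [
    [-0.07,-0.28,0,0,0,0,0],
    [-0.14,-0.6,-0.1,0,0,0,0],
    [-0.21,-0.88,-0.2,0,0,0,0]
  ]
}}

```text
time: 16.7
tool_pos: [0.5762, -0.0195, 0.2487]
tcp_rot: [2.254, 2.185, 0.002]
wrist_force: [0.7, -0.7, -0.5]
width: 1.0
grip_force: 0.0
```

>>> {"method": "servo_tool", "body": {
  "series": [
    [-0.07,-0.28,0,0,0,0,0],
    [-0.14,-0.6,-0.1,0,0,0,0],
    [-0.21,-0.88,-0.2,0,0,0,0]
  ]
}}

```text
time: 17.0
tool_pos: [0.5444, -0.1523, 0.2187]
tcp_rot: [2.255, 2.184, 0.002]
wrist_force: [0.2, -0.0, 0.2]
width: 1.0
grip_force: 0.0
```

>>> {"method": "servo_tool", "body": {
  "series": [
    [-0.07,-0.28,0,0,0,0,0],
    [-0.14,-0.6,-0.2,0,0,0,0],
    [-0.21,-0.88,-0.4,0,0,0,0],
    [-0.21,-0.88,-0.4,0,0,0,0],
    [-0.21,-0.88,-0.4,0,0,0,0]
  ]
}}

```text
time: 17.5
tool_pos: [0.5114, -0.283, 0.1563]
tcp_rot: [-2.258, -2.179, 0.001]
wrist_force: [-0.4, 0.2, 0.7]
width: 1.003
grip_force: 0.0
```

>>> {"method": "servo_tool", "body": {
  "series": [
    [0.01,0,-0.25,0,0,0,0],
    [0.01,0,-0.5,0,0,0,0],
    [0.01,0,-0.7,0,0,0,0],
    [0.01,0,-0.83,0,0,0,0],
    [0.01,0,-0.9,0,0,0,0],
    [0.01,0,-0.9,0,0,0,0],
    [0.01,0,-0.9,0,0,0,0.4],
    [0.01,0,-0.9,0,0,0,0.6],
    [0.01,0,-0.9,0,0,0,1],
    [0.01,0,-0.9,0,0,0,1],
    [0.01,0,-0.9,0,0,0,1],
    [0.01,0,-0.9,0,0,0,1],
    [0.01,0,-0.9,0,0,0,1],
    [0.01,0,-0.9,0,0,0,1]
  ],
  "newtons": 50
}}

```text
time: 18.9
tool_pos: [0.5151, -0.2829, 0.0248]
tcp_rot: [2.256, 2.184, 0.001]
wrist_force: [-1.5, 1.5, 6.8]
width: 0.428
grip_force: 50.8
```

>>> {"method": "servo_tool", "body": {
  "series": [
    [0,0,0.1,0,0,0,1],
    [0,0,0.3,0,0,0,1],
    [0,0,0.5,0,0,0,1],
    [0,0,0.5,0,0,0,1]
  ]
}}

```text
time: 19.3
tool_pos: [0.5179, -0.2844, 0.1038]
tcp_rot: [2.25, 2.178, 0.004]
wrist_force: [0.1, 0.2, -1.6]
width: 0.43
grip_force: 50.7
```

>>> {"method": "servo_tool", "body": {
  "series": [
    [-0.03,0.1,0,0,0,0,1],
    [-0.08,0.26,0,0,0,0,1],
    [-0.14,0.46,0,0,0,0,1],
    [-0.2,0.66,0,0,0,0,1]
  ]
}}

```text
time: 19.7
tool_pos: [0.4819, -0.1811, 0.096]
tcp_rot: [-2.255, -2.181, 0.002]
wrist_force: [-0.7, 0.3, -2.4]
width: 0.429
grip_force: 50.6
```

>>> {"method": "servo_tool", "body": {
  "series": [
    [-0.07,0.22,0,0,0,0,1],
    [-0.14,0.44,0,0,0,0,1],
    [-0.2,0.66,0,0,0,0,1]
  ]
}}

```text
time: 20.0
tool_pos: [0.4513, -0.082, 0.096]
tcp_rot: [-2.255, -2.182, 0.003]
wrist_force: [0.0, 0.2, -2.5]
width: 0.427
grip_force: 50.6
```

>>> {"method": "servo_tool", "body": {
  "series": [
    [-0.07,0.22,0,0,0,0,1],
    [-0.14,0.44,0,0,0,0,1],
    [-0.19,0.61,0,0,0,0,1],
    [-0.21,0.665,0,0,0,0,1],
    [-0.21,0.665,0,0,0,0,1],
    [-0.21,0.665,-0.2,0,0,0,1],
    [-0.21,0.665,-0.38,0,0,0,1],
    [-0.21,0.665,-0.47,0,0,0,1],
    [-0.21,0.665,-0.5,0,0,0,1],
    [-0.21,0.665,-0.515,0,0,0,1],
    [-0.21,0.665,-0.515,0,0,0,1]
  ]
}}

```text
time: 21.1
tool_pos: [0.4208, 0.0145, 0.0228]
tcp_rot: [-2.254, -2.181, 0.009]
wrist_force: [-17.1, 0.3, 29.1]
width: 0.426
grip_force: 53.8
```

>>> {"method": "servo_tool", "body": {
  "series": [
    [0,0,0.006,0,0,0,1],
    [0,0,0.01,0,0,0,1],
    [0,0,0.01,0,0,0,0.45],
    [0,0,0.01,0,0,0,0.3],
    [0,0,0.01,0,0,0,0.3],
    [0,0,0.01,0,0,0,0.3],
    [0,0,0.15,0,0,0,0.3],
    [0,0,0.4,0,0,0,0.3],
    [0,0,0.7,0,0,0,0.3],
    [0,0,0.7,0,0,0,0.3]
  ]
}}

```text
time: 22.1
tool_pos: [0.4283, 0.0153, 0.1322]
tcp_rot: [2.25, 2.179, 0.014]
wrist_force: [0.8, 0.4, 0.5]
width: 0.699
grip_force: 0.0
```

>>> {"method": "servo_tool", "body": {
  "series": [
    [0.25,0.03,0,0,0,-0.08,0.3],
    [0.5,0.06,0,0,0,-0.16,0.3],
    [0.76,0.09,0,0,0,-0.25,0.3],
    [0.76,0.09,0,0,0,-0.25,0.3],
    [0.76,0.09,0,0,0,-0.25,0.3],
    [0.76,0.09,0,0,0,-0.25,0.3]
  ]
}}

```text
time: 22.7
tool_pos: [0.537, 0.029, 0.1246]
tcp_rot: [-2.923, -1.15, 0.002]
wrist_force: [-0.5, 1.5, -0.2]
width: 0.703
grip_force: 0.0
```

>>> {"method": "servo_tool", "body": {
  "series": [
    [0.25,0.03,0,0,0,-0.08,0.3],
    [0.5,0.06,0,0,0,-0.16,0.3],
    [0.76,0.09,0,0,0,-0.25,0.3],
    [0.76,0.09,0,0,0,-0.25,0.3],
    [0.76,0.09,0,0,0,-0.25,0.3],
    [0.76,0.09,0,0,0,-0.25,0.3],
    [0.76,0.09,0,0,0,-0.25,0.3]
  ]
}}

```text
time: 23.4
tool_pos: [0.6507, 0.0424, 0.1246]
tcp_rot: [3.141, -0.05, -0.002]
wrist_force: [0.6, -0.7, -0.1]
width: 0.699
grip_force: 0.0
```

```bash
python3 - <<'E'
from h import *
s=bot.read_state();print(s['time'],s['tool_pos'],s['tcp_rot'],s['width'])
bot.read_camera('top'); bot.read_camera('side'); snap('wrist','w3')
C=['top','side']
see('worn_pod',C,.422,.015,0,.004)
see('new_pod',['side','wrist'],.650,.043)
see('nest',C,.513,-.283)
i=bot.camera_info('top');r=bot.trace('nest','top')[0]['mask']; cv2.imwrite('pics/nm.png',r*255)
E
```

```text
23.4 [0.65069055 0.04244992 0.12455013] [ 3.14107671e+00 -5.04718653e-02 -2.24372923e-03] 0.6992983072126809
worn_pod [0.4226, 0.0173, 0.0576, 0.8848]
new_pod [0.6508, 0.0436, 0.027, 0.9595] [0.6504, 0.043, -0.0241, 0.9791] [0.6506, 0.0432, 0.0148, 0.9666]
nest [0.4966, -0.2802, 0.1153, 0.5238] [0.4913, -0.2748, 0.1563, 0.5782] [0.4937, -0.2773, 0.0832, 0.5473][ WARN:0@4.758] global loadsave.cpp:1063 imwrite_ Unsupported depth image for selected encoder is fallbacked to CV_8U.
```

View pics/w3.png

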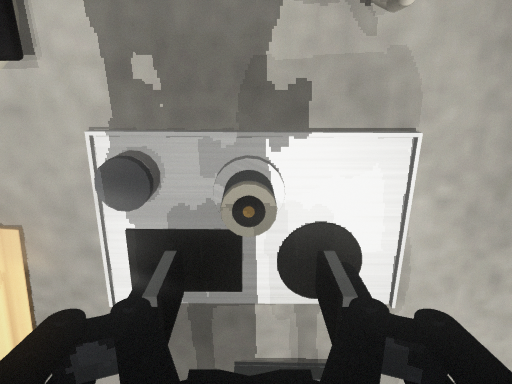

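>>> {"method": "servo_tool", "body": {
  "series": [
    [0,0.005,-0.2,0,0,0,0.3],
    [0,0.005,-0.4,0,0,0,0.3],
    [0,0.005,-0.58,0,0,0,0.3],
    [0,0.005,-0.66,0,0,0,0.3],
    [0,0.005,-0.69,0,0,0,0.3],
    [0,0.005,-0.69,0,0,0,0.3],
    [0,0.005,-0.69,0,0,0,0.5],
    [0,0.005,-0.69,0,0,0,1],
    [0,0.005,-0.69,0,0,0,1],
    [0,0.005,-0.69,0,0,0,1],
    [0,0.005,-0.69,0,0,0,1],
    [0,0.005,-0.69,0,0,0,1],
    [0,0.005,-0.69,0,0,0,1]
  ],
  "newtons": 50
}}

```text
time: 25.2
tool_pos: [0.6527, 0.0432, 0.0245]
tcp_rot: [-3.141, 0.051, -0.006]
wrist_force: [-0.6, -0.7, 6.3]
width: 0.427
grip_force: 50.5
```

```bash
python3 - <<'E'
import cv2,numpy as np
a=cv2.imread('pics/top0.png')[185:255,325:395]; b=cv2.imread('pics/nm.png')[185:255,325:395]
from h import *
t=bot.read_camera('top')[:,:,::-1][185:255,325:395]
cv2.imwrite('pics/n.png',cv2.resize(np.hstack([t,b]),(800,400),interpolation=cv2.INTER_CUBIC))
E
```

```text
(no output)
```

View pics/n.png

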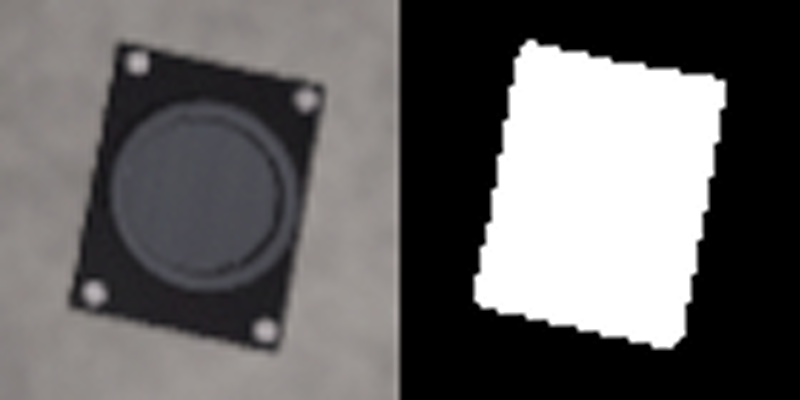

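>>> {"method": "servo_tool", "body": {
  "series": [
    [0,0,0.1,0,0,0,1],
    [0,0,0.3,0,0,0,1],
    [0,0,0.5,0,0,0,1],
    [0,0,0.5,0,0,0,1]
  ]
}}

```text
time: 25.65
tool_pos: [0.6546, 0.0434, 0.1032]
tcp_rot: [-3.141, 0.051, -0.014]
wrist_force: [1.0, 0.3, -0.6]
width: 0.427
grip_force: 50.3
```

>>> {"method": "servo_tool", "body": {
  "series": [
    [-0.05,-0.1,0,0,0,0,1],
    [-0.12,-0.3,0,0,0,0,1],
    [-0.21,-0.5,0,0,0,0,1],
    [-0.31,-0.72,0,0,0,0,1]
  ]
}}

```text
time: 26.05
tool_pos: [0.6018, -0.0658, 0.0952]
tcp_rot: [-3.141, 0.049, 0.006]
wrist_force: [0.1, -0.8, -1.8]
width: 0.43
grip_force: 50.4
```

>>> {"method": "servo_tool", "body": {
  "series": [
    [-0.1,-0.24,0,0,0,0,1],
    [-0.2,-0.48,0,0,0,0,1],
    [-0.31,-0.72,0,0,0,0,1]
  ]
}}

```text
time: 26.35
tool_pos: [0.555, -0.174, 0.0953]
tcp_rot: [-3.14, 0.051, 0.006]
wrist_force: [0.4, -0.8, -2.1]
width: 0.426
grip_force: 50.4
```

```bash
python3 - <<'E'
from h import *
i=bot.camera_info('top'); print('ring',at_z(i,219.0,360.4,.014), at_z(i,219.5,360.9,.014))
im=bot.read_camera('side'); i=bot.camera_info('side'); 
m=bot.trace('nest','side'); M['nest']=[box(.116,.09,0,.004)]
r,c=[int(v) for v in proj(i,[.511,-.285,.01])]
cv2.imwrite('pics/n2.png',cv2.resize(im[r-40:r+40,c-40:c+40,::-1],(560,560),interpolation=cv2.INTER_CUBIC)); print(r,c)
E
```

```text
ring [ 0.50970784 -0.28463459  0.014     ] [ 0.50839208 -0.28595918  0.014     ]
130 361
```

View pics/n2.png

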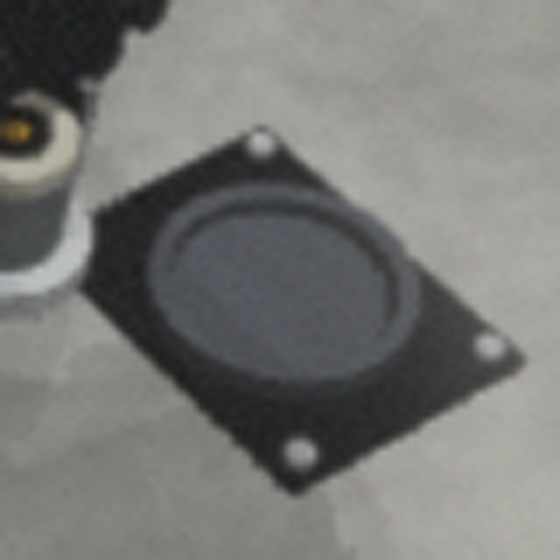

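>>> {"method": "servo_tool", "body": {
  "series": [
    [-0.1,-0.24,0,0,0,0,1],
    [-0.2,-0.48,0,0,0,0,1],
    [-0.28,-0.7,0,0,0,0,1],
    [-0.3,-0.745,0,0,0,0,1],
    [-0.3,-0.745,0,0,0,0,1],
    [-0.3,-0.745,-0.15,0,0,0,1],
    [-0.3,-0.745,-0.32,0,0,0,1],
    [-0.3,-0.745,-0.42,0,0,0,1],
    [-0.3,-0.745,-0.46,0,0,0,1],
    [-0.3,-0.745,-0.475,0,0,0,1],
    [-0.3,-0.745,-0.475,0,0,0,1]
  ]
}}

```text
time: 27.55
tool_pos: [0.513, -0.2834, 0.0267]
tcp_rot: [-3.14, 0.049, 0.001]
wrist_force: [0.4, -0.5, -1.8]
width: 0.429
grip_force: 51.0
```

>>> {"method": "servo_tool", "body": {
  "series": [
    [-0.013,-0.01,-0.008,0,0,0,1],
    [-0.013,-0.01,-0.012,0,0,0,1],
    [-0.013,-0.01,-0.012,0,0,0,1]
  ]
}}

```text
time: 27.85
tool_pos: [0.513, -0.2853, 0.0265]
tcp_rot: [-3.141, 0.051, -0.005]
wrist_force: [-0.8, 6.3, 8.6]
width: 0.425
grip_force: 52.1
```

>>> {"method": "servo_tool", "body": {
  "series": [
    [0,0,0,0,0,0,0.45],
    [0,0,0,0,0,0,0.3],
    [0,0,0,0,0,0,0.3],
    [0,0,0,0,0,0,0.3],
    [0,0,0.15,0,0,0,0.3],
    [0,0,0.4,0,0,0,0.3],
    [0,0,0.8,0,0,0,0.2],
    [0,0,1,0,0,0,0]
  ]
}}

```text
time: 28.65
tool_pos: [0.5111, -0.2863, 0.1764]
tcp_rot: [3.141, -0.051, 0.001]
wrist_force: [0.4, 0.9, 0.8]
width: 0.945
grip_force: 0.0
```

>>> {"method": "servo_tool", "body": {
  "series": [
    [0.05,0.3,0.2,0,0,0.06,0],
    [0.09,0.65,0.4,0,0,0.12,0],
    [0.095,0.98,0.5,0,0,0.167,0],
    [0.095,0.98,0.5,0,0,0.167,0]
  ]
}}

```text
time: 29.05
tool_pos: [0.5263, -0.1361, 0.2521]
tcp_rot: [3.044, 0.776, 0.006]
wrist_force: [0.8, -0.5, -0.4]
width: 0.997
grip_force: 0.0
```

>>> {"method": "servo_tool", "body": {
  "series": [
    [0.05,0.3,0,0,0,0.06,0],
    [0.09,0.65,0,0,0,0.12,0],
    [0.095,0.98,0,0,0,0.167,0],
    [0.095,0.98,0,0,0,0.167,0]
  ]
}}

```text
time: 29.45
tool_pos: [0.5392, 0.0132, 0.2492]
tcp_rot: [-2.735, -1.542, -0.002]
wrist_force: [-0.5, -1.3, -0.8]
width: 1.0
grip_force: 0.0
```

>>> {"method": "servo_tool", "body": {
  "series": [
    [0.05,0.3,0,0,0,0.06,0],
    [0.09,0.65,0,0,0,0.12,0],
    [0.095,0.98,0,0,0,0.167,0],
    [0.095,0.98,0,0,0,0.167,0],
    [0.095,0.98,0,0,0,0.167,0]
  ]
}}

```text
time: 29.95
tool_pos: [0.5534, 0.1565, 0.2488]
tcp_rot: [-2.25, -2.192, 0.001]
wrist_force: [0.7, -1.0, 0.4]
width: 1.004
grip_force: 0.0
```

```bash
python3 - <<'E'
from h import *
s=bot.read_state();print(s['time'],s['tool_pos'],s['tcp_rot'],s['q'][5])
bot.read_camera('top'); im=snap('side','s2'); bot.read_camera('wrist')
see('new_pod',['top','side'],.513,-.285,0,.006)
see('worn_pod',['top','side'],.4226,.017,0,.004)
see('can',['wrist','side'],.5685,.3055,0,.006)
see('tin',['wrist','side'],.442,.325,-.105,.006)
see('wax_tin',['side','top'],.666,.131)
E
```

```text
29.95 [0.5534257  0.15652167 0.24880649] [-2.25007240e+00 -2.19204790e+00  1.13163137e-03] 0.2585655174075009
new_pod [0.5103, -0.2871, 0.0832, 0.9369] [0.5116, -0.2864, 0.1179, 0.959] [0.5112, -0.2866, 0.0787, 0.9371]
worn_pod [0.4224, 0.013, 0.0554, 0.9494] [0.4228, 0.0152, 0.0535, 0.9607] [0.4227, 0.0141, 0.0784, 0.9376]
can [0.5692, 0.3046, 0.0875, 0.981] [0.5683, 0.3054, 0.0259, 0.9655] [0.5691, 0.3051, 0.0388, 0.9695]
tin [0.4423, 0.3256, -0.1245, 0.9772] [0.4421, 0.326, -0.1142, 0.9631] [0.442, 0.3259, -0.1125, 0.9698]
wax_tin [0.6655, 0.1329, 0.0656, 0.9465]
```

View pics/s2.png

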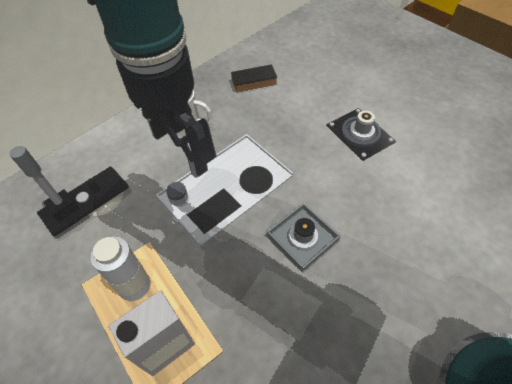

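>>> {"method": "servo_tool", "body": {
  "series": [
    [0.05,0.3,0,0,0,0,0],
    [0.08,0.65,0,0,0,0,0],
    [0.104,0.99,0,0,0,0,0],
    [0.104,0.99,0,0,0,0,0],
    [0.104,0.99,0,0,0,0,0]
  ]
}}

```text
time: 31.1
tool_pos: [0.569, 0.3047, 0.2488]
tcp_rot: [2.251, 2.192, -0.001]
wrist_force: [-0.1, -0.8, -0.2]
width: 1.003
grip_force: 0.0
```

>>> {"method": "servo_tool", "body": {
  "series": [
    [0,0,-0.25,0,0,0,0],
    [0,0,-0.5,0,0,0,0],
    [0,0,-0.75,0,0,0,0],
    [0,0,-0.9,0,0,0,0],
    [0,0,-0.965,0,0,0,0],
    [0,0,-0.965,0,0,0,0],
    [0,0,-0.965,0,0,0,0.3],
    [0,0,-0.965,0,0,0,1],
    [0,0,-0.965,0,0,0,1],
    [0,0,-0.965,0,0,0,1],
    [0,0,-0.965,0,0,0,1],
    [0,0,-0.965,0,0,0,1],
    [0,0,-0.965,0,0,0,1],
    [0,0,-0.965,0,0,0,1]
  ],
  "newtons": 60
}}

```text
time: 32.5
tool_pos: [0.5705, 0.3042, 0.1073]
tcp_rot: [2.252, 2.188, 0.005]
wrist_force: [-1.3, -0.5, 6.3]
width: 0.656
grip_force: 64.2
```

>>> {"method": "servo_tool", "body": {
  "series": [
    [0,0,0.07,0,0,0,1],
    [0,0,0.2,0,0,0,1],
    [0,0,0.35,0,0,0,1],
    [0,0,0.4,0,0,0,1]
  ]
}}

```text
time: 32.9
tool_pos: [0.5708, 0.3042, 0.1676]
tcp_rot: [2.252, 2.188, 0.007]
wrist_force: [0.4, -0.6, -3.3]
width: 0.658
grip_force: 64.8
```

>>> {"method": "servo_tool", "body": {
  "series": [
    [0,-0.08,0,0,0,0,1],
    [0.01,-0.22,0,0,0,0,1],
    [0.02,-0.38,0,0,0,0,1],
    [0.03,-0.54,0,0,0,0,1],
    [0.036,-0.712,0,0,0,0,1]
  ]
}}

```text
time: 33.4
tool_pos: [0.5735, 0.1947, 0.1626]
tcp_rot: [-2.253, -2.188, 0.005]
wrist_force: [0.4, -0.2, -3.8]
width: 0.665
grip_force: 64.7
```

>>> {"method": "servo_tool", "body": {
  "series": [
    [0.01,-0.18,0,0,0,0,1],
    [0.02,-0.36,0,0,0,0,1],
    [0.03,-0.54,0,0,0,0,1],
    [0.036,-0.712,0,0,0,0,1]
  ]
}}

```text
time: 33.8
tool_pos: [0.5787, 0.0877, 0.1627]
tcp_rot: [-2.253, -2.188, 0.004]
wrist_force: [-0.4, -0.3, -2.7]
width: 0.667
grip_force: 64.7
```

>>> {"method": "servo_tool", "body": {
  "series": [
    [0.01,-0.18,0,0,0,0,1],
    [0.02,-0.36,0,0,0,0,1],
    [0.03,-0.54,0,0,0,0,1],
    [0.036,-0.66,0,0,0,0,1],
    [0.036,-0.712,0,0,0,0,1],
    [0.036,-0.712,0,0,0,0,1],
    [0.036,-0.712,-0.15,0,0,0,1],
    [0.036,-0.712,-0.28,0,0,0,1],
    [0.036,-0.712,-0.35,0,0,0,1],
    [0.036,-0.712,-0.37,0,0,0,1],
    [0.036,-0.712,-0.37,0,0,0,1]
  ]
}}

```text
time: 34.9
tool_pos: [0.5852, -0.0161, 0.1089]
tcp_rot: [-2.252, -2.189, 0.001]
wrist_force: [0.0, 0.5, -2.9]
width: 0.665
grip_force: 64.8
```

```bash
python3 - <<'E'
from h import *
s=bot.read_state();print(s['time'],s['tool_pos'],s['tcp_rot'],s['q'][5])
bot.read_camera('top'); bot.read_camera('wrist')
im=snap('side','s3'); cv2.imwrite('pics/s3c.png',cv2.resize(im[100:230,160:330,::-1],(784,600),interpolation=cv2.INTER_CUBIC))
for z in (.010,.012): see('can',['top','side','wrist'],.585,-.0155,0,z)
E
```

```text
34.9 [ 0.58516853 -0.01614376  0.10893704] [-2.25206193e+00 -2.18911968e+00  7.43695990e-04] -0.042074071352358904
can [0.5433, 0.0179, 0.0735, 0.0398] [0.5852, -0.0143, 0.0842, 0.7666] [0.5862, -0.0136, 0.0742, 0.9286] [0.5857, -0.014, 0.0505, 0.5676]
can [0.544, 0.009, 0.0992, 0.0395] [0.584, -0.0129, 0.004, 0.7627] [0.5853, -0.0135, 0.0568, 0.9072] [0.585, -0.0136, 0.0443, 0.5605]
```

View pics/s3c.png

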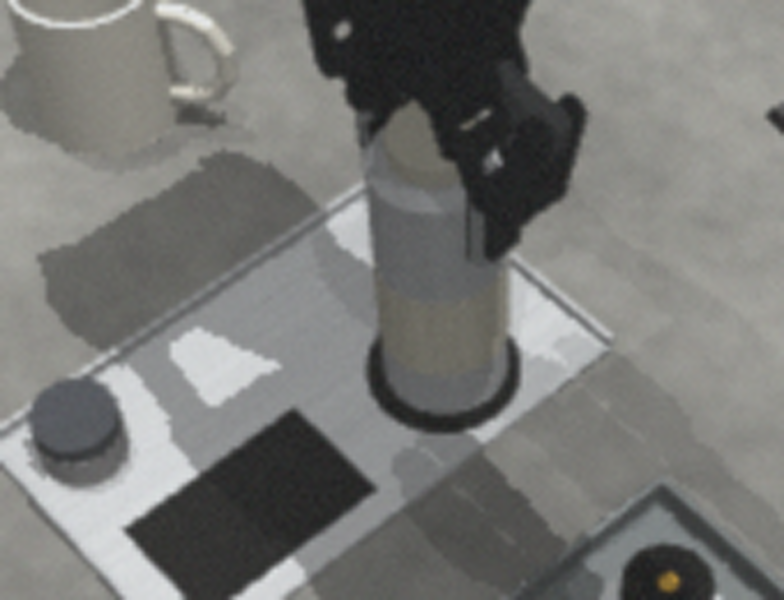

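>>> {"method": "servo_tool", "body": {
  "series": [
    [0,-0.007,-0.012,0,0,0,1],
    [0,-0.007,-0.023,0,0,0,1],
    [0,-0.007,-0.028,0,0,0,1],
    [0,-0.007,-0.028,0,0,0,1]
  ]
}}

```text
time: 35.75
tool_pos: [0.586, -0.0178, 0.1083]
tcp_rot: [2.254, 2.188, 0.001]
wrist_force: [-7.2, 1.2, 15.4]
width: 0.657
grip_force: 67.1
```

>>> {"method": "servo_tool", "body": {
  "series": [
    [0,0,0.004,0,0,0,1],
    [0,0,0.004,0,0,0,0.27],
    [0,0,0.004,0,0,0,0.15],
    [0,0,0.004,0,0,0,0],
    [0,0,0.004,0,0,0,0],
    [0,0,0.15,0,0,0,0],
    [0,0,0.4,0,0,0,0],
    [0,0,0.7,0,0,0,0],
    [0,0,0.95,0,0,0,0],
    [0,0,0.95,0,0,0,0]
  ]
}}

```text
time: 36.75
tool_pos: [0.5897, -0.0183, 0.2549]
tcp_rot: [2.247, 2.182, 0.013]
wrist_force: [0.4, -0.2, 0.3]
width: 1.001
grip_force: 0.0
```

>>> {"method": "servo_tool", "body": {
  "series": [
    [-0.1,0.27,0,0,0,0,0],
    [-0.2,0.54,0,0,0,-0.01,0],
    [-0.32,0.76,0,0,0,-0.013,0],
    [-0.32,0.76,0,0,0,-0.013,0]
  ]
}}

```text
time: 37.15
tool_pos: [0.5353, 0.0993, 0.2464]
tcp_rot: [-2.292, -2.145, 0.001]
wrist_force: [-0.3, -0.2, -0.1]
width: 0.996
grip_force: 0.0
```

>>> {"method": "servo_tool", "body": {
  "series": [
    [-0.1,0.27,0,0,0,0,0],
    [-0.2,0.54,0,0,0,-0.01,0],
    [-0.32,0.76,0,0,0,-0.013,0],
    [-0.32,0.76,0,0,0,-0.013,0]
  ]
}}

```text
time: 37.55
tool_pos: [0.4879, 0.2127, 0.2466]
tcp_rot: [-2.336, -2.098, 0.001]
wrist_force: [-0.7, -0.3, -0.3]
width: 0.999
grip_force: 0.0
```

>>> {"method": "servo_tool", "body": {
  "series": [
    [-0.1,0.27,0,0,0,0,0],
    [-0.2,0.54,0,0,0,0,0],
    [-0.32,0.76,0,0,0,0,0],
    [-0.32,0.76,0,0,0,0,0],
    [-0.32,0.76,0,0,0,0,0]
  ]
}}

```text
time: 38.05
tool_pos: [0.4419, 0.3236, 0.2467]
tcp_rot: [2.339, 2.096, -0.001]
wrist_force: [-1.0, 0.4, 0.2]
width: 1.002
grip_force: 0.0
```

```bash
python3 - <<'E'
from h import *
s=bot.read_state();print(s['time'],s['tool_pos'],s['tcp_rot'],s['q'][5])
a=s['tcp_rot'];y=Rn.from_rotvec(a).as_matrix()[:,1];print('yaw',np.arctan2(y[1],y[0]))
bot.read_camera('top'); bot.read_camera('side');bot.read_camera('wrist')
see('can',['top','side'],.585,-.0155)
see('seat_tin',['side'],.589,.0988,-.033)
see('tin',['wrist'],.442,.3258,-.11,.006)
E
```

```text
38.05 [0.4418781  0.32358777 0.24672542] [ 2.33865567e+00  2.09616007e+00 -1.48817201e-03] 0.6969314425196196
yaw -0.10925105987619736
can [0.5835, -0.0195, 0.0468, 0.9022] [0.5834, -0.0147, 0.0372, 0.4497] [0.5848, -0.0187, 0.0549, 0.6691]
seat_tin [0.5884, 0.0989, -0.0491, 0.9438]
tin [0.4421, 0.326, -0.1212, 0.9787]
```

>>> {"method": "servo_tool", "body": {
  "series": [
    [0,0.013,-0.25,0,0,0,0],
    [0,0.013,-0.5,0,0,0,0],
    [0,0.013,-0.75,0,0,0,0],
    [0,0.013,-0.88,0,0,0,0],
    [0,0.013,-0.93,0,0,0,0],
    [0,0.013,-0.93,0,0,0,0],
    [0,0.013,-0.93,0,0,0,0.35],
    [0,0.013,-0.93,0,0,0,1],
    [0,0.013,-0.93,0,0,0,1],
    [0,0.013,-0.93,0,0,0,1],
    [0,0.013,-0.93,0,0,0,1],
    [0,0.013,-0.93,0,0,0,1],
    [0,0.013,-0.93,0,0,0,1],
    [0,0.013,-0.93,0,0,0,1]
  ],
  "newtons": 70
}}

```text
time: 39.8
tool_pos: [0.4424, 0.3269, 0.1099]
tcp_rot: [-2.341, -2.095, -0.005]
wrist_force: [-1.8, -0.6, 7.7]
width: 0.58
grip_force: 73.6
```

```bash
python3 - <<'E'
from h import *
s=bot.read_state();print(s['time'],s['tool_pos'],s['tcp_rot'],s['width'],s['grip_force'])
y=Rn.from_rotvec(s['tcp_rot']).as_matrix()[:,1];print('yaw',np.arctan2(y[1],y[0]))
bot.read_camera('top'); im=snap('side','s4')
see('can',['top','side'],.585,-.0155)
see('seat_can',['top','side'],.585,-.0155)
see('tin',['top','side'],.442,.3258,-.11,.006)
cv2.imwrite('pics/s4c.png',cv2.resize(im[100:230,160:330,::-1],(784,600),interpolation=cv2.INTER_CUBIC))
E
```

```text
39.8 [0.44243856 0.32694755 0.10990972] [-2.34119321 -2.0948221  -0.00495354] 0.5799175666301012 73.62305045127869
yaw -0.11096613661549413
can [0.583, -0.0194, 0.0589, 0.963]
seat_can [0.578, -0.0137, 0.1253, 0.2515]
tin [0.4407, 0.2807, 0.0171, 0.6079] [0.4418, 0.3263, -0.0992, 0.4932] [0.4417, 0.3259, -0.0646, 0.525]
```

View pics/s4c.png

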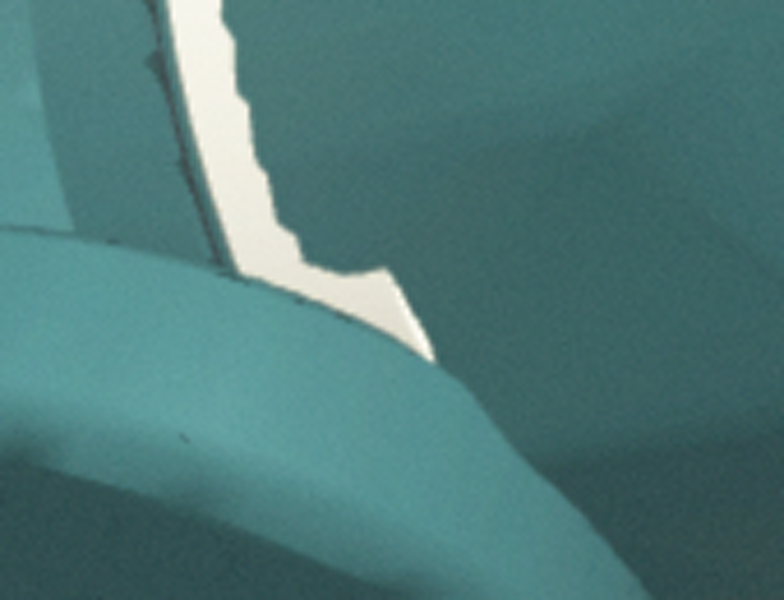

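>>> {"method": "servo_tool", "body": {
  "series": [
    [0,0,0.07,0,0,0,1],
    [0,0,0.2,0,0,0,1],
    [0,0,0.35,0,0,0,1],
    [0,0,0.4,0,0,0,1]
  ]
}}

```text
time: 40.6
tool_pos: [0.4425, 0.3265, 0.17]
tcp_rot: [2.34, 2.095, 0.005]
wrist_force: [1.1, 0.5, -3.9]
width: 0.577
grip_force: 73.9
```

>>> {"method": "servo_tool", "body": {
  "series": [
    [0.05,-0.07,0,0,0,0.002,1],
    [0.15,-0.23,0,0,0,0.005,1],
    [0.26,-0.4,0,0,0,0.008,1],
    [0.37,-0.57,0,0,0,0.01,1],
    [0.49,-0.757,0,0,0,0.012,1]
  ]
}}

```text
time: 41.1
tool_pos: [0.5145, 0.2104, 0.1659]
tcp_rot: [-2.299, -2.139, 0.005]
wrist_force: [1.3, 0.5, -5.1]
width: 0.579
grip_force: 73.8
```

>>> {"method": "servo_tool", "body": {
  "series": [
    [0.12,-0.18,0,0,0,0.004,1],
    [0.24,-0.38,0,0,0,0.007,1],
    [0.36,-0.56,0,0,0,0.009,1],
    [0.44,-0.69,0,0,0,0.012,1],
    [0.49,-0.757,0,0,0,0.012,1],
    [0.49,-0.757,0,0,0,0.012,1],
    [0.49,-0.757,-0.15,0,0,0.012,1],
    [0.49,-0.757,-0.28,0,0,0.012,1],
    [0.49,-0.757,-0.35,0,0,0.012,1],
    [0.49,-0.757,-0.37,0,0,0.012,1],
    [0.49,-0.757,-0.37,0,0,0.012,1]
  ]
}}

```text
time: 42.2
tool_pos: [0.5881, 0.0994, 0.1122]
tcp_rot: [-2.259, -2.182, 0.001]
wrist_force: [0.4, -0.1, -5.2]
width: 0.575
grip_force: 74.0
```

```bash
python3 - <<'E'
from h import *
s=bot.read_state();print(s['time'],s['tool_pos'],s['wrist_force'])
y=Rn.from_rotvec(s['tcp_rot']).as_matrix()[:,1];print('yaw',np.arctan2(y[1],y[0]))
bot.read_camera('top'); bot.read_camera('wrist'); im=snap('side','s5')
see('tin',['side','wrist'],.589,.099,-.034,.010)
see('can',['side','wrist'],.585,-.0155)
cv2.imwrite('pics/s5c.png',cv2.resize(im[100:245,150:340,::-1],(786,600),interpolation=cv2.INTER_CUBIC))
E
```

```text
42.2 [0.58812102 0.09940947 0.11220043] [ 0.44820406 -0.05512708 -5.20518155]
yaw -0.03473598507499665
tin [0.5859, 0.1014, -0.193, 0.6884] [0.5904, 0.097, -0.0122, 0.9193] [0.5894, 0.0979, -0.0672, 0.7953]
can [0.583, -0.0163, 0.0976, 0.9541]
```

View pics/s5c.png

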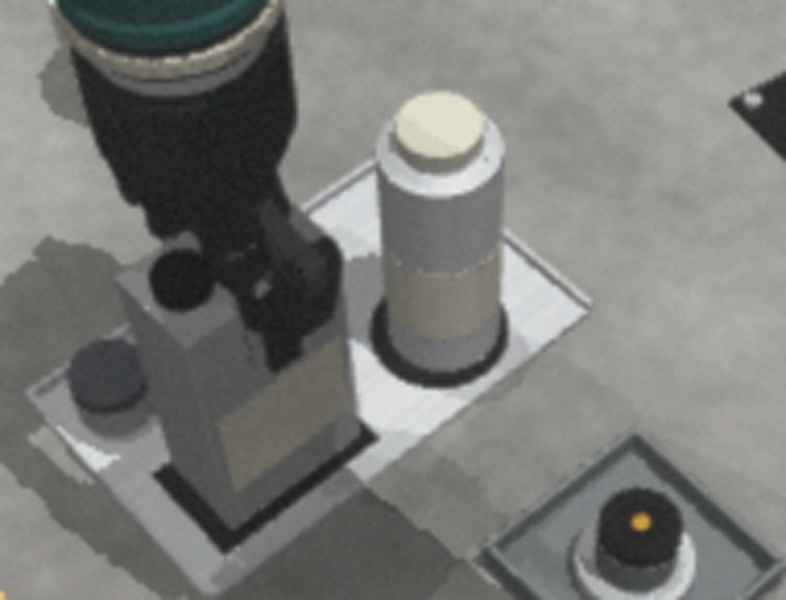

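>>> {"method": "servo_tool", "body": {
  "series": [
    [0,0,-0.012,0,0,0,1],
    [0,0,-0.02,0,0,0,1],
    [0,0,-0.026,0,0,0,1],
    [0,0,-0.026,0,0,0,1]
  ]
}}

```text
time: 42.95
tool_pos: [0.5891, 0.0988, 0.1109]
tcp_rot: [2.26, 2.181, 0.001]
wrist_force: [-5.3, -1.3, 8.1]
width: 0.579
grip_force: 75.4
```

>>> {"method": "servo_tool", "body": {
  "series": [
    [0,0,0,0,0,0,0.35],
    [0,0,0,0,0,0,0.2],
    [0,0,0,0,0,0,0],
    [0,0,0,0,0,0,0],
    [0,0,0.15,0,0,0,0],
    [0,0,0.4,0,0,0,0],
    [0,0,0.7,0,0,0,0],
    [0,0,0.9,0,0,0,0],
    [0,0,0.9,0,0,0,0]
  ]
}}

```text
time: 43.85
tool_pos: [0.5922, 0.0993, 0.2501]
tcp_rot: [2.256, 2.177, 0.014]
wrist_force: [0.3, 0.1, 0.7]
width: 0.998
grip_force: 0.0
```

>>> {"method": "servo_tool", "body": {
  "series": [
    [-0.02,-0.25,0,0,0,0,0],
    [-0.03,-0.55,0,0,0,0,0],
    [-0.04,-0.777,0,0,0,0,0],
    [-0.04,-0.777,0,0,0,0,0],
    [-0.04,-0.777,0,0,0,0,0]
  ]
}}

```text
time: 44.35
tool_pos: [0.582, -0.0182, 0.2422]
tcp_rot: [-2.262, -2.178, 0.001]
wrist_force: [0.2, 0.1, -0.4]
width: 0.999
grip_force: 0.0
```

```bash
python3 - <<'E'
from h import *
s=bot.read_state();print(s['time'],s['tool_pos'],s['wrist_force'])
bot.read_camera('top'); bot.read_camera('wrist'); im=snap('side','s6')
see('tin',['side','wrist','top'],.589,.099,-.034)
see('can',['side','top'],.585,-.0155)
see('seat_tin',['side'],.589,.099,-.034)
see('wax_tin',['side','wrist','top'],.666,.132)
E
```

```text
44.35 [ 0.58197331 -0.01822611  0.24224474] [ 0.24341172  0.06533846 -0.39292474]
tin [0.5888, 0.0973, -0.0293, 0.9431] [0.5892, 0.0982, -0.04, 0.9831] [0.5893, 0.099, -0.0383, 0.6202] [0.5893, 0.0983, -0.047, 0.8475]
can [0.5837, -0.0166, 0.1124, 0.9687] [0.5675, 0.0064, 0.0516, 0.2442] [0.5833, -0.0163, 0.0389, 0.6016]
seat_tin [0.5888, 0.1007, -0.0302, 0.1975]
wax_tin [0.6662, 0.1331, 0.0742, 0.9484] [0.6662, 0.1326, 0.0289, 0.9732] [0.665, 0.1307, 0.0812, 0.8887] [0.6662, 0.1325, 0.0403, 0.9249]
```

>>> {"method": "servo_tool", "body": {
  "series": [
    [0.008,0,-0.25,0,0,0,0],
    [0.008,0,-0.5,0,0,0,0],
    [0.008,0,-0.75,0,0,0,0],
    [0.008,0,-0.88,0,0,0,0],
    [0.008,0,-0.92,0,0,0,0],
    [0.008,0,-0.92,0,0,0,0],
    [0.008,0,-0.92,0,0,0,0.3],
    [0.008,0,-0.92,0,0,0,1],
    [0.008,0,-0.92,0,0,0,1],
    [0.008,0,-0.92,0,0,0,1],
    [0.008,0,-0.92,0,0,0,1],
    [0.008,0,-0.92,0,0,0,1],
    [0.008,0,-0.92,0,0,0,1],
    [0.008,0,-0.92,0,0,0,1]
  ],
  "newtons": 60
}}

```text
time: 46.35
tool_pos: [0.5849, -0.0178, 0.1079]
tcp_rot: [2.259, 2.18, 0.003]
wrist_force: [-2.4, -0.0, 6.0]
width: 0.664
grip_force: 63.6
```

>>> {"method": "servo_tool", "body": {
  "series": [
    [0,0,0.02,0,0,0,1],
    [0,0,0.04,0,0,0,1],
    [0.005,0.007,0.04,0,0,0,1],
    [0.01,0.014,0.04,0,0,0,1],
    [0.01,0.014,0.04,0,0,0,1],
    [0.01,0.014,0.015,0,0,0,1],
    [0.01,0.014,0,0,0,0,1],
    [0.01,0.014,-0.002,0,0,0,1]
  ]
}}

```text
time: 47.15
tool_pos: [0.5858, -0.0156, 0.1079]
tcp_rot: [2.26, 2.181, 0.001]
wrist_force: [-6.7, 0.9, 14.3]
width: 0.657
grip_force: 66.2
```

Release, retreat and check everything.

>>> {"method": "servo_tool", "body": {
  "series": [
    [0,0,0.004,0,0,0,1],
    [0,0,0.004,0,0,0,0.27],
    [0,0,0.004,0,0,0,0.15],
    [0,0,0.004,0,0,0,0],
    [0,0,0.004,0,0,0,0],
    [0,0,0.15,0,0,0,0],
    [0,0,0.4,0,0,0,0],
    [0,0,0.7,0,0,0,0],
    [0,0,1,0,0,0,0],
    [0,0,1,0,0,0,0]
  ]
}}

```text
time: 48.15
tool_pos: [0.5899, -0.0159, 0.2638]
tcp_rot: [2.253, 2.174, 0.015]
wrist_force: [0.4, 0.2, 0.7]
width: 0.999
grip_force: 0.0
```

>>> {"method": "servo_tool", "body": {
  "series": [
    [-0.1,-0.3,0.1,0,0,0,0],
    [-0.2,-0.6,0.2,0,0,0,0],
    [-0.3,-1,0.2,0,0,0,0],
    [-0.3,-1,0.2,0,0,0,0],
    [-0.3,-1,0.2,0,0,0,0]
  ]
}}

```text
time: 48.65
tool_pos: [0.5396, -0.1672, 0.2845]
tcp_rot: [-2.264, -2.177, 0.0]
wrist_force: [0.4, 0.9, -1.4]
width: 1.002
grip_force: 0.0
```

```bash
python3 - <<'E'
from h import *
s=bot.read_state();print(s['time'],s['tool_pos'],s['wrist_force'])
bot.read_camera('top'); im=snap('side','s7')
C=['side','top']
see('tin',C,.589,.099,-.034)
see('can',C,.585,-.0155)
see('worn_pod',C,.4226,.0145,0,.004)
see('new_pod',C,.511,-.286,0,.006)
see('wax_tin',C,.666,.132)
E
```

```text
48.65 [ 0.53960577 -0.16724026  0.2845438 ] [ 0.39171758  0.85427486 -1.38915139]
tin [0.5892, 0.098, -0.0507, 0.9632] [0.5885, 0.0957, -0.0379, 0.9631] [0.5889, 0.0967, -0.0421, 0.9558]
can [0.5841, -0.0149, 0.0533, 0.9524] [0.5841, -0.0163, 0.0227, 0.9334] [0.5844, -0.0158, -0.0297, 0.9414]
worn_pod [0.4222, 0.0161, 0.1165, 0.9466] [0.4221, 0.0122, 0.0824, 0.9435] [0.4223, 0.0136, 0.0833, 0.9143]
new_pod [0.5115, -0.2849, 0.0956, 0.9203]
wax_tin [0.6661, 0.1329, 0.0488, 0.8281] [0.6654, 0.1304, 0.0, 0.9082] [0.6655, 0.1305, 0.0497, 0.8605]
```

View pics/s7.png

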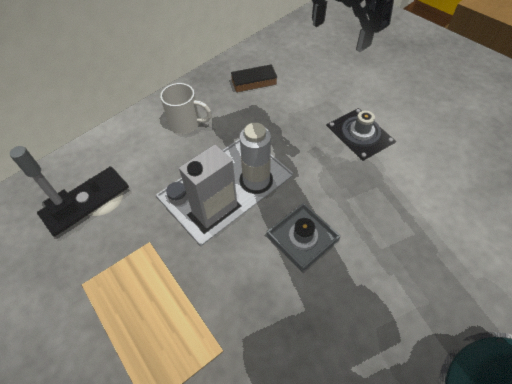

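```bash
python3 -c "
from workcell import bot
print(bot.finish_job())"
```

```text
the job is handed in; nothing more can be done
None
```

The job is handed in at about 49 s: the new pod is seated in the nest, the worn pod stands upright near the middle of the scrap tray, and the can and tin are back within about 2 mm of their mat centres (I re-centred the can once), the tin square to its mat. The wax tin shows no measurable shift, but the hand-in call did not return the verdict.

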